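# Clear the jig and press the picture ledge home

### The arm

A 6-joint arm with a two-finger parallel gripper is mounted at the origin on the work surface. World frame = base frame: x ahead of the robot, y to its left, z up, the work surface at z = 0. Lengths are in m, angles in rad, forces in N, time in s.
With the tool pointing down it reaches from about 0.3 to 0.875 m from the base axis. Payload 4.2 kg.
Tool frame: the origin (TCP) lies on the centre line of the jaws, within the pads' length; the fingertips stand 11 mm ahead of it and the grasp point (between the pads) lies 8 mm behind it; z points along the fingers, y is the direction in which the jaws open and shut (so a half turn about z gives the same grasp; the last joint's range is limited). The gripper opens to 85 mm and grips with 20 to 120 N. Pads are 22 mm wide; open, the fingers measure 114 mm over their backs; the gripper's body (76 mm by 85 mm) begins 54 mm behind the grasp point. The pads swing forward as they close: fully open they stand 13 mm farther back than shut.
Start: joints at [1.141, 0.32, 1.565, -0, 1.257, -0.02], TCP at [0.229, 0.527, 0.242] pointing down, gripper open.
Joint ranges: [-3.11, 3.11], [-0.84, 2.01], [0.21, 2.61], [-1.34, 4.49], [0.05, 2.63], [-2.56, 2.56]. Speed limits (rad/s): [2.57, 2.57, 3.14, 3.14, 3.14, 3.14].

### API

Orientations are given as a unit quaternion [x, y, z, w].
In Python, from bench import arm gives the robot as it stands.
- The arm moves only by the tool send_rows, never from a script. Its arguments are lists of equal length, an entry for each row: "travel": the shift along the tool's x, y, z in m, a list of three; "dr": the turn, a rotation vector about the tool's x, y, z in rad, a list of three. A call has 1 to 10 rows; each row shifts and turns the pose as measured when the row begins, along the tool's axes as they then stand; what a row does not reach is not made up. A row lasts 1/10 s, in which the tool goes at most 50 mm and 8.59 degrees, less where a joint would pass 70% of its speed; a pose out of reach is approached as far as the arm can. A call is refused whole if a number of a shift passes 0.05 or a number of a turn 0.15, either way. A call with a gripper value outside its range is refused whole. "gripper" is the closure, from 0 (fully open) to 1 (shut), set as the call begins (left out, the last holds). The fingers move at their own pace and stop on an object; "squeeze" is the grip in N (left out, the last holds). Time passes only in rows, so rows that do not move let the fingers close. It gives the time, the measured TCP pose, the force and the opening at its end, in the units of the state.
- arm.read_state(): the state, without advancing time (a new reading comes with each control period).
- arm.read_camera(name): name is "side" or "top"; returns a dict with "color" (384x512x3 uint8, blue, green, red), "range_z" (384x512 float32, m along the optical axis (not along the pixel's ray), 0 where there is no reading), "camera_matrix" (3x3 intrinsics, pixels), "k1" (the pictures are not rectified: a ray, as slopes to the right and down, at radius r is drawn at 1 + k1 r^2 times it, then the intrinsics apply), "xyz" and "rotation" of the camera in the world. Camera axes: x right, y up, looking along -z (the intrinsics and any distortion apply to the point x, -y, -z); pixel columns grow to the right and rows downward; lengths in m; the calibration is good to about 2 mm. A picture is of the moment at which its call begins.
- arm.sign_off(): hands the job in, once; it reports no verdict.
The state is a dict: "time": time; "q": joint angles; "qd": joint speeds; "tau": joint torques, N m; "tcp_pos": TCP position; "ee_rot": TCP orientation; "wrist_force": force on the tool from outside, world axes, zero at the start; "wrist_torque": the same for the moment, N m; "gripper_width": opening from 0.0 (shut) to 1.0 (fully open).
Only numpy, scipy, OpenCV 4.12 (cv2) and the standard library are available. Lean on these libraries where they do the work, as an engineer would, in place of code of your own. Each camera call takes 0.05 s, during which the arm holds its last target. There are 200 camera calls.

### The job

The short wooden L-shaped picture ledge is to be pinned in the assembly jig, but a ceramic ball stands between it and the jig's fence: take the ball out and lower it gently, without dropping it, to the bottom of the wide white pot, and let it go there. Then slide the ledge up to the fence and, with one diagonal push into its inside corner, press its upright flush against the fence and its foot flat on the jig board at the same time, firmly but not hard (some 10 N each way). Finish while still holding it pressed like that, and leave the other things on the table, and the pot, standing where they are.

Things in the scene. Friction and masses are not known exactly. Their poses are not given: they have to be found in the camera images.
- jig: assembly jig: flat grey laminate board 230 (its x) x 180 (its y) x 18 mm, fixed to the table; origin at the centre of its underside, z up; its upper face lies 18 mm above the table. Its x axis points towards the fence, square to it. The fence, the ball and the ledge stand on it. Ledge on board or fence is slippery: friction about 0.3.
- fence_face (a point): point on the jig's fence: middle of the lower edge of the face that looks at the ledge, level with the board's upper face. The fence is a fixed wooden bar on the board's edge, 180 mm long along y, 25 mm thick and 40 mm high above the board. x points into the fence, y along it, z up.
- ledge_back (a point): loose short L-shaped picture ledge, brown wood, 0.3 kg, 120 mm wide (y), of 12 mm board: a foot 80 mm long flat on the jig board and, at its fence end, an upright 45 mm high (underside to top). Point: middle of the lower edge of the upright's outer face (the one to go against the fence). x points out of that face, z up; the foot runs to -x. Starts 90 to 105 mm from the fence, turned up to 0.2 rad.
- ledge_corner (a point): the ledge's inside corner, mid-width: where the foot's upper face (12 mm above the underside) meets the upright's inner face (12 mm behind the outer face). Axes as ledge_back. A tool pushed into this corner can press down on the foot and forward on the upright at once.
- ball_center (a point): centre of a glazed white ceramic ball, 44 mm across, about 80 g, with a small flat foot 20.7 mm below its centre, which keeps it from rolling; it stands upright on the jig board between the ledge and the fence, at the start about 40 mm from the fence face to its centre.
- pot_in (a point): centre of the inner floor of a deep, wide, round white ceramic pot, 160 mm across, 85 mm high, wall 5 mm, inner floor 6 mm above the table, inside radius 69 mm at the floor and 75 mm above 30 mm height; loose, 0.8 kg. z up.
- glue: bystander: small closed jar, 34 mm across, 75 mm high, between the jig and the pot; origin at the centre of its underside
- offcut: bystander: plywood offcut 50 x 30 x 20 mm, between the jig and the pot; origin at the centre of its underside
- tape: bystander: roll of paper tape lying flat, 90 mm across, 25 mm high; origin at the centre of its underside
- scissors: bystander: scissors with black handles lying flat, about 145 mm long, 10 mm high; origin near the pivot
- pencil_pot: bystander: small grey pot with pencils, 80 mm across, 90 mm high, pencils to 200 mm; origin at the centre of its underside
- notebooks: bystander: pile of two notebooks, 210 x 150 mm, 25 mm high; origin at the centre of its underside
- steel_rule: bystander: steel rule 300 x 30 x 4 mm lying flat; origin at the centre of its underside
Not all that is in view belongs to the job. There is more than one size of the part that bears ledge_back; the job needs the smaller. There is more than one size of the part that bears ball_center; the job needs the smaller.

How it is judged:
On the way:
1. the ball rests on the pot's floor, released (horizontal distance between ball_center and pot_in below 0.06 m and z of ball_center in the frame of pot_in below 0.035 m and contact force between the fingers and ball below 0.05 N and linear speed of ball below 0.05 m/s), for 0.2 s.
At the end, for the whole second after the job is handed in: Ball released, at rest on the pot's floor. Bookend at rest, flush to the fence and flat on the board (each within 3 mm, 0.05 rad), middle within 50 mm of the fence's, held by the fingers (over 5 N): over 3 N on the fence and, weight included, over 7 N on the board (all of step 1 and x of ledge_back in the frame of fence_face above -0.003 m and y of ledge_back in the frame of fence_face between -0.05 and 0.05 m and z of ledge_back in the frame of fence_face below 0.003 m and angle between the x axis of ledge_back and the x axis of fence_face, either way round below 0.05 rad and angle between ledge_back's own z axis and vertical below 0.05 rad and contact force between ledge and fence above 3 N and contact force between ledge and jig above 7 N and contact force between the fingers and ledge above 5 N and linear speed of ledge below 0.01 m/s); the arm keeps its last pose, push and grip.
It fails at once if the ball is dropped (falls freely faster than 0.6 m/s, about 18 mm of fall) (contact force between the fingers and ball below 0.02 N and linear speed of ball above 0.6 m/s).
It fails at once if the ball is pressed or knocked against the pot with more than 30 N (contact force between ball and pot above 30 N).
It fails at once if the ledge is tipped by more than 0.4 rad (angle between ledge_back's own z axis and vertical above 0.4 rad).
It fails at once if the ledge is pressed with more than 60 N on the fence or the board (contact force between ledge and fence above 60 N or contact force between ledge and jig above 60 N).
It fails at once if a bystander is shifted by more than 30 mm, or the pot by more than 40 mm (distance of any of glue, offcut, tape, scissors, pencil_pot, notebooks, steel_rule from where it was at the start of the episode above 0.03 m or distance of pot_in from where it was at the start of the episode above 0.04 m).
It also fails if it takes over 54 s, if anything falls off the work surface, if the arm or the gripper's body presses on something with over 40 N, if the wrist force passes 120 N, or if a joint passes its speed limit or range.

## Working session

There is one attempt and no reset: what is moved stays moved. The work goes in short steps, Python scripts to look and compute and a tool call to move; the robot and the scene stay as the last step left them, time stands still between calls to the robot, and variables do not carry over. Pictures are saved under pics/ and viewed, about 8 in all and at most 12, crops included, and the job is handed in when it is done.

Besides the shell and the picture viewer there is one more tool, called after "Emit:" as name(argument=value, ...) on one line, values as JSON. send_rows: Moves the arm, as the interface text tells. Its arguments: {"type":"object","properties":{"travel":{"type":"array","items":{"type":"array","items":{"type":"number"}}},"dr":{"type":"array","items":{"type":"array","items":{"type":"number"}}},"gripper":{"type":"number"},"squeeze":{"type":"number"}},"required":["travel","dr"]}

```bash
mkdir -p pics; ls; cat > h.py <<'E'
import numpy as np, cv2
from bench import arm
def cloud(c):
    h,w=c["range_z"].shape; K=np.array(c["camera_matrix"]); k1=c["k1"]
    v,u=np.mgrid[:h,:w].astype(float)
    p=np.stack([(u-K[0,2])/K[0,0],(v-K[1,2])/K[1,1]],-1); d=p.copy()
    for _ in range(8): d=p/(1+k1*(d**2).sum(-1,keepdims=True))
    z=c["range_z"][...,None]
    cam=np.concatenate([d[...,:1]*z,-d[...,1:]*z,-z],-1)
    R=np.array(c["rotation"]); 
    if R.shape!=(3,3):
        from scipy.spatial.transform import Rotation; R=Rotation.from_quat(R.ravel()).as_matrix()
    P=cam@R.T+np.array(c["xyz"]); P[c["range_z"]<=0]=np.nan
    return P
E
python3 - <<'E'
from h import *
s=arm.read_state(); print(s)
for n in("top","side"):
    c=arm.read_camera(n); print(n,c["xyz"],c["rotation"],c["camera_matrix"],c["k1"])
    cv2.imwrite(f"pics/{n}0.png",c["color"]); np.save(f"{n}0.npy",cloud(c))
E
```

```text
pics
{'time': 0.0, 'q': array([ 1.14098815e+00,  3.20278093e-01,  1.56570336e+00,  7.76166043e-06,
        1.25737964e+00, -1.99830176e-02]), 'qd': array([ 0.00085893,  0.0026449 , -0.00056453,  0.0011063 ,  0.00106866,
        0.00067251]), 'tau': array([ 1.62984732e-03, -4.15513480e+01, -2.34169579e+01,  2.33009841e-04,
        8.06709548e-03,  1.75971707e-05]), 'tcp_pos': array([0.22890252, 0.52696664, 0.24148072]), 'ee_rot': array([ 2.03482666e-01,  9.79078150e-01, -8.61131437e-04, -2.00783228e-04]), 'wrist_force': array([ 0.14693804, -0.16439336,  0.68256002]), 'wrist_torque': array([-0.04738387,  0.01586887,  0.03783212]), 'gripper_width': 0.9995291986583501}
top [ 0.31368465 -0.00295109  1.13588586] [-0.06340815  0.06187515  0.70661981 -0.70202515] [[397.7102494    0.         257.83341488]
 [  0.         397.7102494  196.16448469]
 [  0.           0.           1.        ]] -0.09460241922063893
side [-0.05146801 -0.82857243  0.84789108] [ 0.41331104 -0.13009745 -0.2462439   0.86695593] [[486.05180386   0.         253.73558395]
 [  0.         486.05180386 195.1463804 ]
 [  0.           0.           1.        ]] -0.13770647115544474
```

View pics/top0.png

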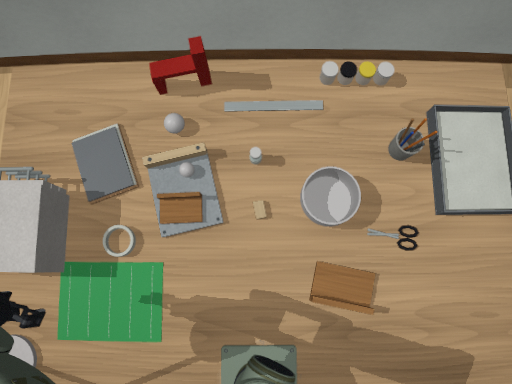

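View pics/side0.png

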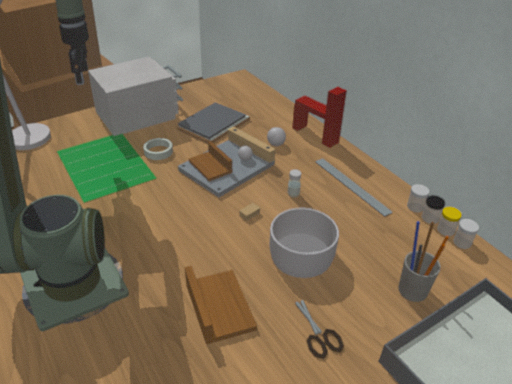

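The top view shows the jig at about (185,195), with the fence at (175,155), a ball at (187,170) and a ledge at (181,207). The pot is at (331,196).
- **Balls:** (187,170) on the jig and (174,123) off it. The one on the jig is smaller and stands between fence and ledge, so it fits.
- **Ledges:** (181,207) on the jig and (343,287) off it. The one on the jig is the smaller and fits.

I'll measure these and confirm them in an enlarged crop.

```bash
python3 - <<'E'
from h import *
im=cv2.imread("pics/top0.png"); P=np.load("top0.npy"); S=np.load("side0.npy")
cv2.imwrite("pics/crop1.png",cv2.resize(im[100:245,130:275],None,fx=4,fy=4,interpolation=cv2.INTER_CUBIC))
def box(Q,lo,hi): 
    m=np.all((Q>lo)&(Q<hi),-1); return Q[m]
# world of key pixels
for n,(u,v) in dict(ball=(187,170),bigball=(174,123),fence=(175,155),ledgefoot=(181,212),upright=(180,196),board=(160,225),pot=(331,196),glue=(256,152),off=(260,209),big=(343,280)).items(): print(n,P[v,u].round(4))
# sphere fits (radius known by lsq)
for nm,(u,v) in dict(ball=(187,170),big=(174,123)).items():
    c=P[v,u]
    for Q,t in((P,'top'),(S,'side')):
        q=Q[np.linalg.norm((Q-c)[...,:2],axis=-1)<.05]; q=q[(q[:,2]>(.032 if nm=='ball' else .015))]
        if nm=='ball': q=q[np.linalg.norm(q[:,:2]-c[:2],axis=1)<.024]
        A=np.c_[2*q,np.ones(len(q))]; x=np.linalg.lstsq(A,(q**2).sum(1),rcond=None)[0]
        print(nm,t,len(q),x[:3].round(4),'r',np.sqrt(x[3]+x[:3]@x[:3]).round(4))
# fence top z~.058; ledge upright top .063; foot top .030 ; board .018
c=P[195,183]
near=np.linalg.norm((P-c)[...,:2],axis=-1)<.17
def rect(mask,nm):
    q=P[mask]; r=cv2.minAreaRect((q[:,:2]*1000).astype(np.float32)); print(nm,len(q),np.round(r[0],1),np.round(r[1],1),round(r[2],1),'z',np.median(q[:,2]).round(4)); return cv2.boxPoints(r)
hsv=cv2.cvtColor(im,cv2.COLOR_BGR2HSV)
for (u,v) in((175,155),(180,212),(180,196),(160,225),(187,170)): print(hsv[v,u])
v,u=np.mgrid[:384,:512]
reg=(u>140)&(u<225)&(v>140)&(v<240)
w=reg&(hsv[...,1]>70)
rect(w&(v<168)&(abs(P[...,2]-.058)<.006),'fence')
rect(w&(v>180)&(abs(P[...,2]-.063)<.006)&(u>150)&(u<210),'upright')
rect(w&(v>190)&(abs(P[...,2]-.030)<.005)&(u>152)&(u<210),'foot')
b=reg&(hsv[...,1]<60)&(abs(P[...,2]-.018)<.005); print(cv2.boxPoints(cv2.minAreaRect((P[b][:,:2]*1000).astype(np.float32))).round())
pt=(u>290)&(u<370)&(v>160)&(v<230)&(P[...,2]>.075)
q=P[pt][:,:2]; (x,y),r=cv2.minEnclosingCircle((q*1000).astype(np.float32)); print('pot',x,y,r,np.nanmax(P[pt][:,2]))
E
```

```text
ball [0.583  0.1967 0.0566]
bigball [0.7222 0.2382 0.0576]
fence [0.6259 0.2313 0.0604]
ledgefoot [0.4678 0.2151 0.0321]
upright [0.5073 0.2123 0.0666]
board [0.433  0.2773 0.0169]
pot [ 0.5153 -0.2129  0.0059]
glue [0.6286 0.0031 0.0733]
off [ 0.4765 -0.0071  0.0216]
big [ 0.2763 -0.2357  0.0188]
ball top 177 [0.589  0.2005 0.04  ] r 0.0206
ball side 147 [0.5872 0.1986 0.0415] r 0.0182
big top 345 [0.7339 0.2449 0.0301] r 0.0296
big side 272 [0.7314 0.2429 0.0313] r 0.0274
[ 19  75 183]
[ 15 142 144]
[ 15 145 127]
[ 94  12 150]
[ 15   3 171]
fence 528 [631.5 236.6] [ 27.3 181.3] 12.8 z 0.0576
upright 197 [511.9 219.1] [ 13.  117.1] 2.5 z 0.0628
foot 994 [474.7 217.6] [ 73.6 118.1] 2.8 z 0.0297
[[397. 274.]
 [439.  99.]
 [642. 148.]
 [600. 322.]]
pot 503.55548095703125 -199.37576293945312 80.97781372070312 0.08928768521505681
```

View pics/crop1.png

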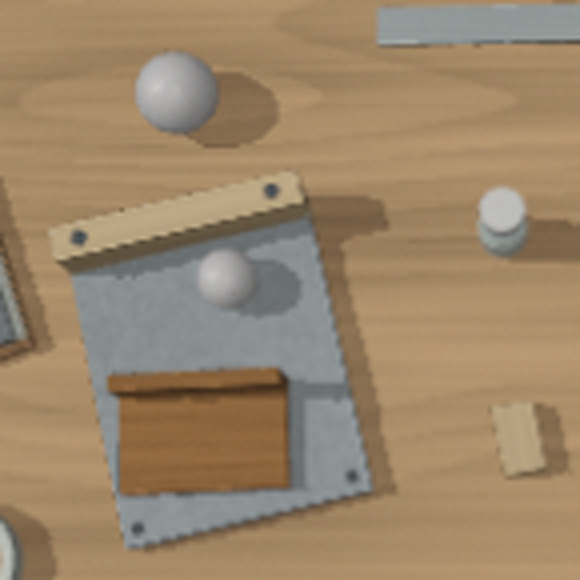

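The crop confirms the targets. The ball at crop (225,278), r≈21 mm, and the 120×80 ledge at crop (200,430) are the smaller ones. The ball centre is about (0.588, 0.200), jig yaw about 13°, ledge yaw about 2.6° and the pot centre about (0.504, -0.199). First I'll turn the jaws along the fence, then move sideways and forward.

Emit:
send_rows(travel=[[0,0,-0.01],[0,0,-0.01],[0,0,0],[0,0,0],[0,0,0]], dr=[[0,0,-0.13],[0,0,-0.13],[0,0,-0.13],[0,0,-0.13],[0,0,-0.12]])

```text
time: 0.6
tcp_pos: [0.2283, 0.5257, 0.2595]
ee_rot: [-0.127, 0.992, -0.003, -0.002]
wrist_force: [-0.7, -1.0, -0.6]
gripper_width: 1.003
```

Emit:
send_rows(travel=[[0,-0.05,0],[0,-0.05,0],[0,-0.05,0],[0,-0.05,0],[0,-0.05,0],[-0.02,-0.04,0],[-0.03,-0.04,0],[-0.04,-0.03,0],[-0.04,-0.02,0]], dr=[[0,0,0],[0,0,0],[0,0,0],[0,0,0],[0,0,0],[0,0,0],[0,0,0],[0,0,0],[0,0,0]])

```text
time: 1.5
tcp_pos: [0.4494, 0.1855, 0.2574]
ee_rot: [-0.133, 0.991, -0.005, -0.004]
wrist_force: [0.4, 1.3, -0.2]
gripper_width: 1.005
```

```bash
cat >> h.py <<'E'
from scipy.spatial.transform import Rotation as Ro
def togo(pos,yaw):
    # tool down, tool y at angle yaw
    s=arm.read_state(); R=Ro.from_quat(s["ee_rot"])
    y=np.array([np.cos(yaw),np.sin(yaw),0]); z=np.array([0,0,-1.]); T=Ro.from_matrix(np.c_[np.cross(y,z),y,z])
    print('t',round(s["time"],2),'tcp',s["tcp_pos"].round(4),'move',R.inv().apply(np.array(pos)-s["tcp_pos"]).round(4),'turn',(R.inv()*T).as_rotvec().round(3),'F',s["wrist_force"].round(1),'w',round(s["gripper_width"],3))
E
python3 -c "
from h import *
togo([.588,.2,.15],np.radians(103))"
```

```text
t 1.5 tcp [0.4494 0.1855 0.2574] move [-0.1386 -0.0217  0.1063] turn [-0.008 -0.009  0.04 ] F [ 0.4  1.3 -0.2] w 1.005
```

Emit:
send_rows(travel=[[-0.03,-0.006,0.015],[-0.03,-0.006,0.02],[-0.03,-0.006,0.02],[-0.03,-0.004,0.02],[-0.02,0,0.02],[0,0,0.01],[0,0,0]], dr=[[0,0,0.02],[0,0,0.02],[0,0,0],[0,0,0],[0,0,0],[-0.01,-0.01,0],[0,0,0]])

```text
time: 2.2
tcp_pos: [0.6012, 0.1915, 0.1437]
ee_rot: [-0.108, 0.994, 0.001, -0.0]
wrist_force: [-0.4, 0.8, 0.3]
gripper_width: 1.001
```

```bash
python3 -c "
from h import *
togo([.588,.2,.15],np.radians(103))
a=arm.read_camera('top')['color'];b=arm.read_camera('side');np.save('side1.npy',cloud(b));b=b['color']
cv2.imwrite('pics/a1.png',np.hstack([cv2.resize(a[100:245,130:275],(400,400)),cv2.resize(b[80:230,160:310],(400,400))]))"
```

```text
t 2.2 tcp [0.6012 0.1915 0.1437] move [ 0.011   0.0111 -0.0063] turn [ 0.001 -0.    -0.01 ] F [-0.4  0.8  0.3] w 1.001
```

View pics/a1.png

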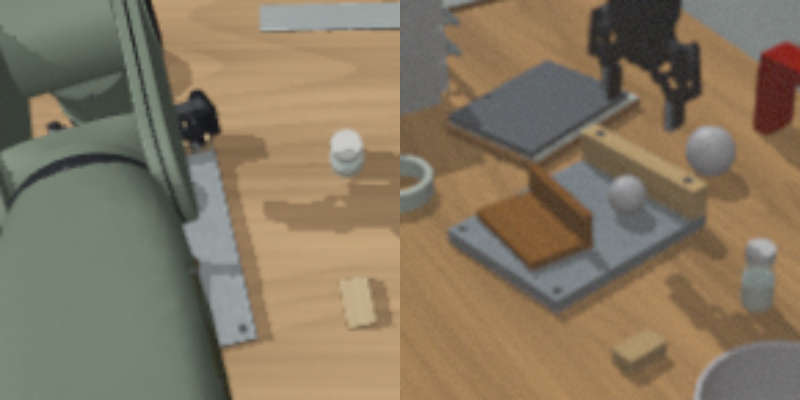

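Emit:
send_rows(travel=[[0.006,0.006,0],[0.004,0.004,0],[0,0,0.02],[0,0,0.02],[0,0,0.015],[0,0,0.01],[0,0,0]], dr=[[0,0,-0.01],[0,0,0],[0,0,0],[0,0,0],[0,0,0],[0,0,0],[0,0,0]])

```text
time: 3.0
tcp_pos: [0.5883, 0.2038, 0.0872]
ee_rot: [-0.115, 0.993, 0.002, 0.008]
wrist_force: [-0.4, 0.3, 0.2]
gripper_width: 0.999
```

```bash
python3 -c "
from h import *
togo([.588,.1995,.033],np.radians(103))"
```

```text
t 3.0 tcp [0.5883 0.2038 0.0872] move [ 0.0021 -0.0042  0.0542] turn [0.003 0.015 0.005] F [-0.4  0.3  0.2] w 0.999
```

Emit:
send_rows(travel=[[0.001,-0.004,0.015],[0,0,0.015],[0,0,0.012],[0,0,0.006],[0,0,0]], dr=[[0,0.01,0],[0,0,0],[0,0,0],[0,0,0],[0,0,0]])

```text
time: 3.5
tcp_pos: [0.59, 0.2, 0.0387]
ee_rot: [-0.116, 0.993, 0.002, 0.004]
wrist_force: [-0.0, 0.6, -0.5]
gripper_width: 1.0
```

```bash
python3 -c "
from h import *
togo([.588,.1995,.033],np.radians(103))
b=arm.read_camera('side')['color']
cv2.imwrite('pics/a2.png',cv2.resize(b[100:220,180:300],(480,480)))"
```

```text
t 3.5 tcp [0.59   0.2    0.0387] move [ 0.0022 -0.0001  0.0056] turn [0.003 0.009 0.005] F [-0.   0.6 -0.5] w 1.0
```

View pics/a2.png

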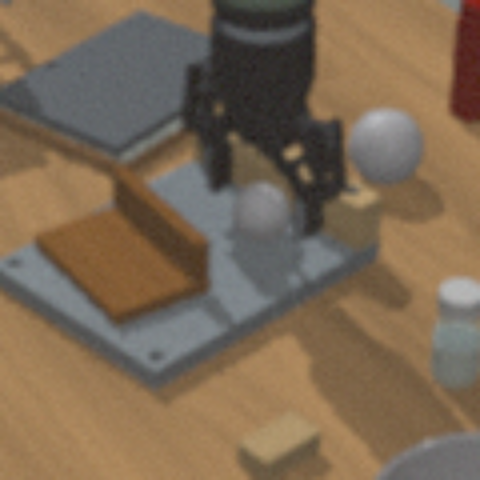

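The jaws straddle the ball, which sits at crop (262,210) between the fingers. I'll go down 4 mm and close.

Emit:
send_rows(travel=[[0.002,0,0.004],[0,0,0]], dr=[[0,0.008,0],[0,0,0]])

```text
time: 3.75
tcp_pos: [0.5888, 0.1997, 0.0356]
ee_rot: [-0.116, 0.993, 0.002, 0.001]
wrist_force: [0.3, 0.5, 0.6]
gripper_width: 1.0
```

Emit:
send_rows(travel=[[0,0,0],[0,0,0],[0,0,0],[0,0,0],[0,0,0],[0,0,0],[0,0,0],[0,0,0]], dr=[[0,0,0],[0,0,0],[0,0,0],[0,0,0],[0,0,0],[0,0,0],[0,0,0],[0,0,0]], gripper=1, squeeze=25)

```text
time: 4.55
tcp_pos: [0.5896, 0.2, 0.0369]
ee_rot: [-0.116, 0.993, 0.002, 0.003]
wrist_force: [-1.1, 1.4, 0.3]
gripper_width: 0.495
```

Emit:
send_rows(travel=[[0,0,-0.01],[0,0,-0.02],[0,0,-0.03],[0,0,-0.03],[0,0,-0.03],[0,0,-0.02],[0,0,-0.01],[0,0,0]], dr=[[0,0,0],[0,0,0],[0,0,0],[0,0,0],[0,0,0],[0,0,0],[0,0,0],[0,0,0]])

```text
time: 5.35
tcp_pos: [0.588, 0.1991, 0.1954]
ee_rot: [-0.116, 0.993, 0.002, 0.002]
wrist_force: [1.1, 0.8, -0.4]
gripper_width: 0.493
```

```bash
python3 -c "
from h import *
togo([.504,-.199,.17],np.radians(103))
b=arm.read_camera('side')['color']
cv2.imwrite('pics/a3.png',cv2.resize(b[60:220,160:320],(480,480)))"
```

```text
t 5.35 tcp [0.588  0.1991 0.1954] move [ 0.1734 -0.3682  0.0236] turn [0.003 0.004 0.005] F [ 1.1  0.8 -0.4] w 0.493
```

View pics/a3.png

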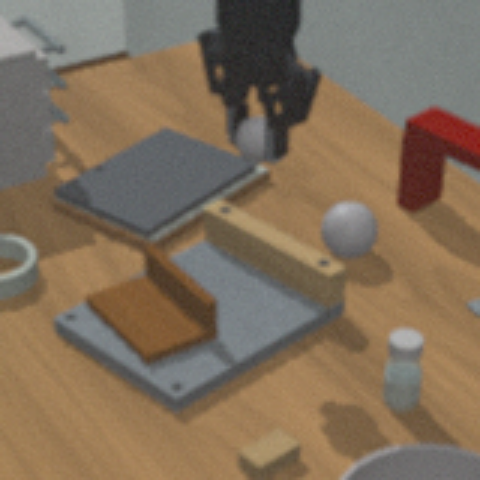

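The ball is held in the jaws at crop (255,138) and is clear of the jig. Now I'll carry it over to the pot.

Emit:
send_rows(travel=[[0.01,-0.02,0],[0.018,-0.038,0],[0.02,-0.042,0],[0.02,-0.042,0],[0.02,-0.042,0],[0.02,-0.042,0],[0.02,-0.042,0],[0.015,-0.03,0],[0.008,-0.018,0],[0,0,0]], dr=[[0,0,0],[0,0,0],[0,0,0],[0,0,0],[0,0,0],[0,0,0],[0,0,0],[0,0,0],[0,0,0],[0,0,0]])

```text
time: 6.4
tcp_pos: [0.5034, -0.1539, 0.1775]
ee_rot: [-0.118, 0.993, 0.004, -0.012]
wrist_force: [-0.7, 0.0, -1.2]
gripper_width: 0.495
```

```bash
python3 -c "
from h import *
togo([.504,-.199,.13],np.radians(103))"
```

```text
t 6.4 tcp [ 0.5034 -0.1539  0.1775] move [ 0.0088 -0.0445  0.0472] turn [ 0.012 -0.024  0.009] F [-0.7  0.  -1.2] w 0.495
```

Emit:
send_rows(travel=[[0.003,-0.018,0],[0.003,-0.018,0],[0.002,-0.008,0.01],[0,0,0.015],[0,0,0.015],[0,0,0]], dr=[[0.006,-0.012,0],[0.006,-0.012,0.01],[0,0,0],[0,0,0],[0,0,0],[0,0,0]])

```text
time: 7.0
tcp_pos: [0.503, -0.1943, 0.1284]
ee_rot: [-0.113, 0.994, 0.005, -0.005]
wrist_force: [-0.6, 0.0, -1.2]
gripper_width: 0.493
```

```bash
python3 -c "
from h import *
togo([.504,-.199,.026],np.radians(103))
b=arm.read_camera('side')['color']; a=arm.read_camera('top')['color']
cv2.imwrite('pics/a4.png',np.hstack([cv2.resize(b[150:300,220:370],(400,400)),cv2.resize(a[120:270,250:400],(400,400))]))"
```

```text
t 7.0 tcp [ 0.503  -0.1943  0.1284] move [-0.0009 -0.0058  0.1023] turn [ 0.01  -0.009  0.   ] F [-0.6  0.  -1.2] w 0.493
```

View pics/a4.png

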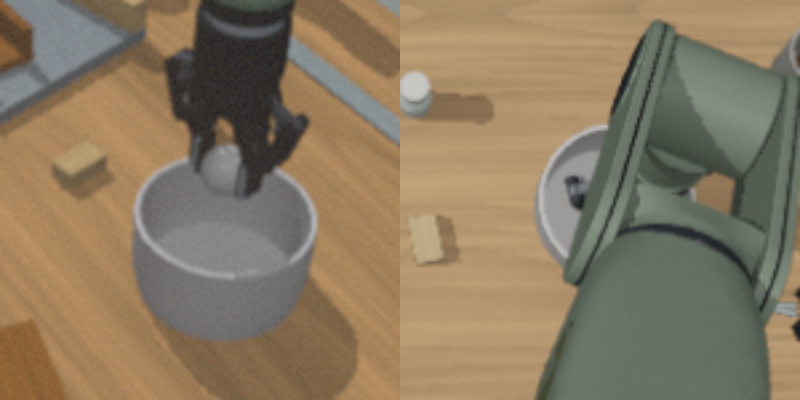

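The ball is in the jaws over the pot, at left crop (225,170) inside the rim. I'll lower it into the pot.

Emit:
send_rows(travel=[[0,-0.005,0.01],[0,0,0.015],[0,0,0.02],[0,0,0.02],[0,0,0.01],[0,0,0.005],[0,0,0]], dr=[[0.008,-0.008,0],[0,0,0],[0,0,0],[0,0,0],[0,0,0],[0,0,0],[0,0,0]])

```text
time: 7.8
tcp_pos: [0.5111, -0.1986, 0.0529]
ee_rot: [-0.115, 0.993, -0.002, 0.007]
wrist_force: [0.3, -0.1, 0.7]
gripper_width: 0.491
```

```bash
python3 -c "
from h import *
togo([.504,-.199,.025],np.radians(103))"
```

```text
t 7.8 tcp [ 0.5111 -0.1986  0.0529] move [0.0074 0.0015 0.0278] turn [-0.006  0.012  0.004] F [ 0.3 -0.1  0.7] w 0.491
```

Emit:
send_rows(travel=[[0.004,0,0.006],[0.003,0,0.006],[0,0,0.005],[0,0,0.003],[0,0,0.002],[0,0,0]], dr=[[0,0.006,0],[0,0.004,0],[0,0,0],[0,0,0],[0,0,0],[0,0,0]])

```text
time: 8.4
tcp_pos: [0.5055, -0.2012, 0.0314]
ee_rot: [-0.115, 0.993, -0.004, 0.003]
wrist_force: [0.2, -0.0, -0.7]
gripper_width: 0.494
```

Emit:
send_rows(travel=[[0,0,0.002],[0,0,0]], dr=[[0,0,0],[0,0,0]])

```text
time: 8.6
tcp_pos: [0.5057, -0.2013, 0.0293]
ee_rot: [-0.115, 0.993, -0.004, 0.003]
wrist_force: [-0.3, -0.3, -1.0]
gripper_width: 0.49
```

Emit:
send_rows(travel=[[0,0,0.002],[0,0,0]], dr=[[0,0,0],[0,0,0]])

```text
time: 8.8
tcp_pos: [0.5059, -0.2014, 0.0273]
ee_rot: [-0.115, 0.993, -0.004, 0.004]
wrist_force: [0.6, 0.4, -1.0]
gripper_width: 0.493
```

Emit:
send_rows(travel=[[0,0,0.002],[0,0,0]], dr=[[0,0,0],[0,0,0]])

```text
time: 9.0
tcp_pos: [0.506, -0.2014, 0.0253]
ee_rot: [-0.115, 0.993, -0.004, 0.004]
wrist_force: [-0.4, -0.4, -1.3]
gripper_width: 0.494
```

Emit:
send_rows(travel=[[0,0,0.0015],[0,0,0]], dr=[[0,0,0],[0,0,0]])

```text
time: 9.2
tcp_pos: [0.5067, -0.2015, 0.0249]
ee_rot: [-0.115, 0.993, -0.005, 0.004]
wrist_force: [0.2, 0.2, 0.1]
gripper_width: 0.492
```

It has touched down: the 1.5 mm step moved only 0.4 mm and Fz rose. Now I'll release it.

Emit:
send_rows(travel=[[0,0,0],[0,0,0],[0,0,0],[0,0,0],[0,0,0],[0,0,0],[0,0,0]], dr=[[0,0,0],[0,0,0],[0,0,0],[0,0,0],[0,0,0],[0,0,0],[0,0,0]], gripper=0.15)

```text
time: 9.9
tcp_pos: [0.5069, -0.2016, 0.0248]
ee_rot: [-0.115, 0.993, -0.005, 0.005]
wrist_force: [0.9, -0.5, -0.3]
gripper_width: 0.849
```

Emit:
send_rows(travel=[[0,0,-0.01],[0,0,-0.02],[0,0,-0.03],[0,0,-0.04],[0,0,-0.04],[0,0,-0.02],[0,0,0]], dr=[[0,0,0],[0,0,0],[0,0,0],[0,0,0],[0,0,0],[0,0,0],[0,0,0]])

```text
time: 10.6
tcp_pos: [0.5048, -0.2001, 0.1942]
ee_rot: [-0.115, 0.993, -0.005, 0.005]
wrist_force: [0.1, -0.6, 0.2]
gripper_width: 0.85
```

```bash
python3 -c "
from h import *
togo([.45,.03,.2],np.radians(103))
c=arm.read_camera('side');b=c['color'];P=cloud(c)
m=(abs(P[...,0]-.506)<.022)&(abs(P[...,1]+.201)<.022)&(P[...,2]>.015)&(P[...,2]<.06)
print(m.sum(),P[m].mean(0).round(4),P[m][:,2].max())
cv2.imwrite('pics/a5.png',cv2.resize(b[180:300,240:360],(480,480)))"
```

```text
t 10.6 tcp [ 0.5048 -0.2001  0.1942] move [ 0.0007  0.2365 -0.0083] turn [-0.011  0.008  0.004] F [ 0.1 -0.6  0.2] w 0.85
194 [ 0.5023 -0.2067  0.04  ] 0.05003376376419111
```

View pics/a5.png

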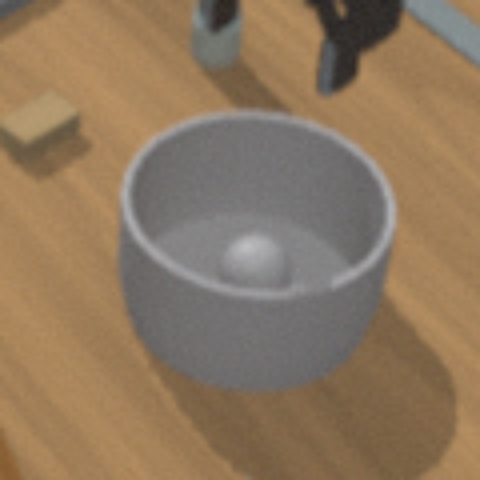

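The ball is lying at crop (257,262), near the middle of the pot floor, and it's released; depth gives its top at about 0.05 m. Next I'll go to the ledge with the fingers half open, giving two contact points along the upright.

Emit:
send_rows(travel=[[-0.005,0.03,0],[-0.007,0.045,0],[-0.007,0.045,0],[-0.007,0.045,0],[-0.007,0.045,0],[-0.007,0.045,0],[-0.007,0.045,0],[-0.007,0.04,0],[-0.005,0.03,0],[0,0,0]], dr=[[0,0,0],[0,0,0],[0,0,0],[0,0,0],[0,0,0],[0,0,0],[0,0,0],[0,0,0],[0,0,0],[0,0,0]], gripper=0.5)

```text
time: 11.65
tcp_pos: [0.4688, 0.1857, 0.1752]
ee_rot: [-0.113, 0.994, -0.004, -0.008]
wrist_force: [-0.5, -0.4, -0.4]
gripper_width: 0.502
```

```bash
python3 -c "
from h import *
togo([.476,.2175,.10],np.radians(103))"
```

```text
t 11.65 tcp [0.4688 0.1857 0.1752] move [-0.0154  0.0299  0.0748] turn [-0.007 -0.017 -0.001] F [-0.5 -0.4 -0.4] w 0.502
```

Emit:
send_rows(travel=[[-0.007,0.015,0],[-0.006,0.013,0.01],[0,0,0.02],[0,0,0.02],[0,0,0.015],[0,0,0.005],[0,0,0]], dr=[[-0.004,-0.008,0],[-0.003,-0.008,0],[0,0,0],[0,0,0],[0,0,0],[0,0,0],[0,0,0]])

```text
time: 12.35
tcp_pos: [0.4703, 0.2127, 0.0933]
ee_rot: [-0.113, 0.994, -0.003, -0.008]
wrist_force: [0.8, -0.2, 0.5]
gripper_width: 0.499
```

```bash
python3 -c "
from h import *
togo([.476,.2175,.05],np.radians(103))
b=arm.read_camera('side')['color']
cv2.imwrite('pics/a6.png',cv2.resize(b[80:220,160:300],(480,480)))"
```

```text
t 12.35 tcp [0.4703 0.2127 0.0933] move [-0.0073  0.0036  0.0431] turn [-0.005 -0.016 -0.001] F [ 0.8 -0.2  0.5] w 0.499
```

View pics/a6.png

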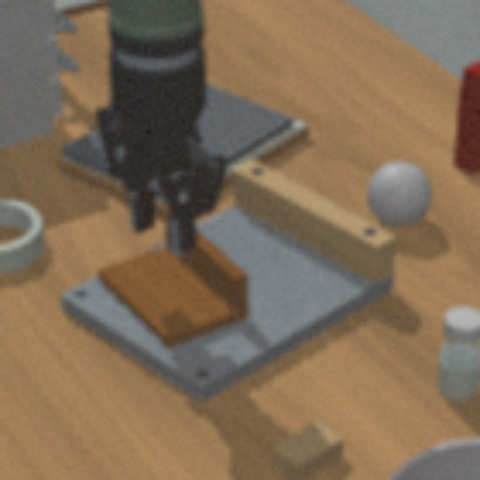

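The fingertips (crop 140-185, 225-245) hang over the foot, behind the upright. I'll descend in small steps until the tips touch.

Emit:
send_rows(travel=[[-0.003,0.003,0.01],[0,0,0.015],[0,0,0.01],[0,0,0.004],[0,0,0]], dr=[[-0.004,-0.012,0],[0,0,0],[0,0,0],[0,0,0],[0,0,0]])

```text
time: 12.9
tcp_pos: [0.4753, 0.2164, 0.0561]
ee_rot: [-0.112, 0.994, 0.001, 0.002]
wrist_force: [-0.2, -0.3, 0.1]
gripper_width: 0.5
```

Emit:
send_rows(travel=[[0,0,0.003],[0,0,0]], dr=[[0,0,0],[0,0,0]])

```text
time: 13.1
tcp_pos: [0.476, 0.2166, 0.0538]
ee_rot: [-0.112, 0.994, 0.001, 0.003]
wrist_force: [-0.1, -0.2, 0.1]
gripper_width: 0.5
```

Emit:
send_rows(travel=[[0,0,0.004],[0,0,0.004],[0,0,0]], dr=[[0,0,0],[0,0,0],[0,0,0]])

```text
time: 13.4
tcp_pos: [0.4766, 0.2168, 0.0461]
ee_rot: [-0.112, 0.994, 0.001, 0.004]
wrist_force: [-0.4, -0.0, 0.3]
gripper_width: 0.5
```

Emit:
send_rows(travel=[[0,0,0.003],[0,0,0]], dr=[[0,0,0],[0,0,0]])

```text
time: 13.6
tcp_pos: [0.4766, 0.2169, 0.0427]
ee_rot: [-0.112, 0.994, 0.001, 0.004]
wrist_force: [0.5, -0.0, 0.7]
gripper_width: 0.505
```

Emit:
send_rows(travel=[[0,0,0.002],[0,0,0]], dr=[[0,0,0],[0,0,0]])

```text
time: 13.8
tcp_pos: [0.4766, 0.2169, 0.0405]
ee_rot: [-0.112, 0.994, 0.001, 0.004]
wrist_force: [-0.2, 0.3, -0.3]
gripper_width: 0.496
```

Emit:
send_rows(travel=[[-0.008,0,0],[-0.008,0,0],[-0.008,0,0],[-0.008,0,0],[-0.008,0,0],[-0.008,0,0]], dr=[[0,0,0],[0,0,0],[0,0,0],[0,0,0],[0,0,0],[0,0,0]])

```text
time: 14.4
tcp_pos: [0.5263, 0.2282, 0.0407]
ee_rot: [-0.112, 0.994, 0.001, 0.003]
wrist_force: [-0.8, -0.2, 0.6]
gripper_width: 0.498
```

```bash
python3 -c "
from h import *
togo([.594,.2365,.041],np.radians(103))
b=arm.read_camera('side')['color']
cv2.imwrite('pics/a7.png',cv2.resize(b[80:220,160:300],(480,480)))"
```

```text
t 14.4 tcp [0.5263 0.2282 0.0407] move [-0.0679 -0.0069  0.    ] turn [ 0.001  0.005 -0.003] F [-0.8 -0.2  0.6] w 0.498
```

View pics/a7.png

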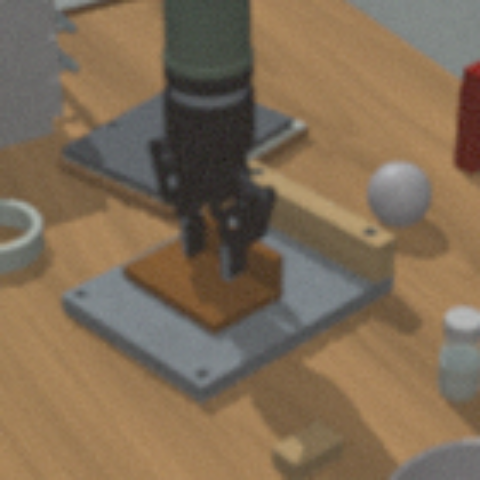

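The ledge is sliding and looks squared up, with its upright ahead of the fingers at crop (260,265). I'll carry on toward the fence.

Emit:
send_rows(travel=[[-0.008,0,0],[-0.008,0,0],[-0.008,0,0],[-0.008,0,0],[-0.008,0,0],[-0.006,0,0],[-0.004,0,0]], dr=[[0,0,0],[0,0,0],[0,0,0],[0,0,0],[0,0,0],[0,0,0],[0,0,0]])

```text
time: 15.15
tcp_pos: [0.5808, 0.2405, 0.0408]
ee_rot: [-0.112, 0.994, 0.001, 0.003]
wrist_force: [-1.3, 0.2, 0.6]
gripper_width: 0.497
```

Emit:
send_rows(travel=[[-0.003,0,0],[-0.003,0,0]], dr=[[0,0,0],[0,0,0]])

```text
time: 15.35
tcp_pos: [0.5871, 0.2419, 0.0408]
ee_rot: [-0.112, 0.994, 0.001, 0.003]
wrist_force: [-1.1, -0.3, -0.5]
gripper_width: 0.498
```

Emit:
send_rows(travel=[[-0.003,0,0],[-0.003,0,0]], dr=[[0,0,0],[0,0,0]])

```text
time: 15.55
tcp_pos: [0.5931, 0.2433, 0.0408]
ee_rot: [-0.112, 0.994, 0.001, 0.003]
wrist_force: [-1.5, 0.1, -0.3]
gripper_width: 0.492
```

Emit:
send_rows(travel=[[-0.002,0,0]], dr=[[0,0,0]])

```text
time: 15.65
tcp_pos: [0.5943, 0.2435, 0.0407]
ee_rot: [-0.112, 0.994, 0.001, 0.002]
wrist_force: [-5.9, -1.3, 2.3]
gripper_width: 0.499
```

Emit:
send_rows(travel=[[-0.002,0,0]], dr=[[0,0,0]])

```text
time: 15.75
tcp_pos: [0.5943, 0.2435, 0.0405]
ee_rot: [-0.112, 0.994, 0.0, -0.001]
wrist_force: [-8.2, -1.4, 4.5]
gripper_width: 0.496
```

Emit:
send_rows(travel=[[-0.002,0,0]], dr=[[0,0,0]])

```text
time: 15.85
tcp_pos: [0.5942, 0.2436, 0.0403]
ee_rot: [-0.112, 0.994, -0.0, -0.003]
wrist_force: [-6.6, -1.9, 3.5]
gripper_width: 0.5
```

The upright is on the fence at about 8 N. I'll ease off, lower the tips onto the foot, then push diagonally.

Emit:
send_rows(travel=[[0.002,0,0],[0,0,0.002],[0,0,0.002]], dr=[[0,0.006,0],[0,0,0],[0,0,0]])

```text
time: 16.15
tcp_pos: [0.5931, 0.2434, 0.0391]
ee_rot: [-0.112, 0.994, -0.0, -0.005]
wrist_force: [-7.4, -2.5, 19.5]
gripper_width: 0.502
```

Emit:
send_rows(travel=[[0,0,0.002]], dr=[[0,0,0]])

```text
time: 16.25
tcp_pos: [0.5931, 0.2435, 0.0392]
ee_rot: [-0.112, 0.994, -0.0, -0.005]
wrist_force: [-5.2, -1.1, 11.7]
gripper_width: 0.503
```

Emit:
send_rows(travel=[[0,0,0.002]], dr=[[0,0,0]])

```text
time: 16.35
tcp_pos: [0.5931, 0.2435, 0.0391]
ee_rot: [-0.112, 0.994, -0.0, -0.004]
wrist_force: [-4.8, -1.3, 12.5]
gripper_width: 0.501
```

Emit:
send_rows(travel=[[-0.0025,0,0.0018],[-0.0025,0,0.0018]], dr=[[0,0,0],[0,0,0]])

```text
time: 16.55
tcp_pos: [0.5942, 0.2437, 0.0392]
ee_rot: [-0.113, 0.994, -0.001, -0.008]
wrist_force: [-13.1, -2.9, 16.9]
gripper_width: 0.499
```

Emit:
send_rows(travel=[[-0.0025,0,0.0018]], dr=[[0,0,0]])

```text
time: 16.65
tcp_pos: [0.5941, 0.2437, 0.0392]
ee_rot: [-0.113, 0.994, -0.001, -0.011]
wrist_force: [-11.3, -3.2, 14.9]
gripper_width: 0.499
```

```bash
python3 - <<'E'
from h import *
F=[]
for i in range(4):
    c=arm.read_camera('side'); F.append(arm.read_state()["wrist_force"].round(1).tolist())
print(F); togo([.594,.2435,.039],np.radians(103))
b=c['color']; P=cloud(c)
a=arm.read_camera('top')['color']
cv2.imwrite('pics/a8.png',np.hstack([cv2.resize(b[80:240,160:320],(400,400)),cv2.resize(b[180:300,240:360],(400,400))]))
hsv=cv2.cvtColor(b,cv2.COLOR_BGR2HSV)
f=np.array([.6193,.2338,.018]); t=np.radians(13); J=(P-f)@np.array([[np.cos(t),-np.sin(t),0],[np.sin(t),np.cos(t),0],[0,0,1]])
w=(hsv[...,1]>115)&(abs(J[...,0]+.03)<.09)&(abs(J[...,1])<.085)&(J[...,2]>.006)
for n,lo,hi in(('foot',.007,.018),('up',.036,.05)):
    m=w&(J[...,2]>lo)&(J[...,2]<hi)&(J[...,0]<.004); q=J[m]; r=cv2.minAreaRect((q[:,:2]*1000).astype(np.float32)); print(n,len(q),q[:,2].mean().round(4),np.percentile(q,[1,99],axis=0).round(4).tolist(),r)
E
```

```text
[[-11.8, -3.2, 15.2], [-11.6, -3.4, 15.7], [-11.0, -3.7, 15.6], [-10.8, -3.1, 14.8]]
t 16.85 tcp [0.5941 0.2437 0.0392] move [ 0.0001 -0.0002  0.0002] turn [-0.    -0.022 -0.   ] F [-10.8  -3.1  14.8] w 0.496
foot 482 0.0112 [[-0.0816, -0.0499, 0.0074], [-0.0086, 0.0643, 0.0165]] ((-46.47218322753906, 5.387851715087891), (78.23153686523438, 124.66975402832031), 5.22957181930542)
up 57 0.042 [[-0.0152, -0.0491, 0.0363], [-0.0001, 0.0432, 0.047]] ((-7.4366254806518555, -2.4961318969726562), (15.641260147094727, 95.09791564941406), 0.23706483840942383)
```

View pics/a8.png

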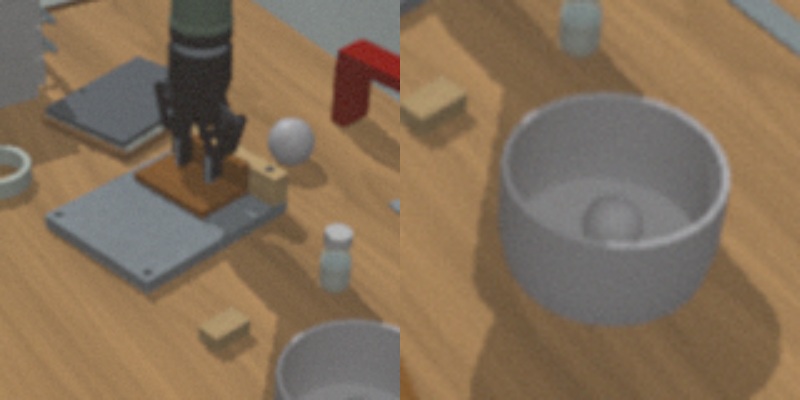

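The side view shows the upright against the fence at left crop (245,170), the foot flat on the board, and the ball still in the pot at right crop (612,220). Forces hold steady at about 11.5 N forward and 15 N down. I'll make one quick yaw check on the foot's rear edge, then sign off.

```bash
python3 - <<'E'
from h import *
c=arm.read_camera('side'); b=c['color']; P=cloud(c); hsv=cv2.cvtColor(b,cv2.COLOR_BGR2HSV)
f=np.array([.6193,.2338,.018]); t=np.radians(13); M=np.array([[np.cos(t),-np.sin(t),0],[np.sin(t),np.cos(t),0],[0,0,1]]); J=(P-f)@M
q=J[(hsv[...,1]>115)&(abs(J[...,2]-.012)<.004)&(J[...,0]<0)&(J[...,0]>-.1)&(abs(J[...,1])<.08)]
X=[];Y=[]
for y in np.arange(-.04,.05,.008):
    s=q[abs(q[:,1]-y)<.004]
    if len(s)>5: X.append(np.percentile(s[:,0],4)); Y.append(y)
print(np.round(X,4),'yaw err',np.degrees(-np.polyfit(Y,X,1)[0]).round(2),'deg; foot z',np.median(q[:,2]).round(4))
print(arm.read_state()["wrist_force"].round(1))
E
```

```text
[-0.0768 -0.0777 -0.0781 -0.078  -0.0835 -0.0802 -0.0779 -0.0764 -0.08
 -0.0792 -0.0799 -0.0791] yaw err 0.97 deg; foot z 0.011
[-11.5  -2.7  15.3]
```

Yaw error is about 1°, which is within noise and under the 2.9° limit. The rear edge at -79 mm means the upright is flush.

```bash
python3 -c "
from h import *
print(arm.sign_off()); print(arm.read_state()['wrist_force'].round(1))"
```

```text
the job is handed in; nothing more can be done
None
the job is handed in; nothing more can be done
```

The job is handed in. The ball is released on the pot floor, and the ledge is held pressed against the fence and the board. `sign_off` gives no verdict, so this rests on my own last checks.

- **Ball:** I lowered it until the wrist force showed contact, then let it go near the middle of the pot. The last picture shows it still there, with the pot in place.
- **Ledge position:** The foot's rear edge is 79 mm from the fence, which puts the 80 mm foot flush. It sits about 5–7 mm off the fence's middle, and its upper face is 11 mm above the board, against 12 mm if flat.
- **Ledge yaw:** The rear-edge fit gave about 1° of error and the upright's outline 0.2°. One noisier fit on the foot's outline gave 5.2°, over the 2.9° limit; I discounted it because the fingers hide part of the foot.
- **Push:** At hand-in the wrist force was steady at about 12 N into the fence and 15 N down, somewhat above the 10 N target for down. After the tips touched the foot, the downward push briefly read 19.5 N.
- **Other things on the table:** None looked moved in the side pictures, but I did not measure them.

It finished at about 17 s of the 54 s allowed.

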